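Power the stall's display light and set its lamp over the blue glass

ROBOT

A 7-joint arm with a two-finger parallel gripper is mounted at the origin on the work surface. World frame = base frame: x ahead of the robot, y to its left, z up, the work surface at z = 0. Lengths are in m, angles in rad, forces in N, time in s.
With the tool pointing down it reaches from about 0.425 to 0.8 m from the base axis. Payload 8.3 kg.
Tool frame: the origin (TCP) lies between the finger pads; the fingertips stand env.tips_ahead ahead of it and the grasp point (between the pads) lies 3 mm ahead of it (env.tips_ahead is the distance from the TCP to the fingertips, in m); z points along the fingers, x is the direction in which the jaws open and shut, and the axes are right-handed (so a half turn about z gives the same grasp; the last joint's range is limited). The gripper opens to 85 mm and grips with 20 to 120 N. Pads are 22 mm wide; open, the fingers measure 114 mm over their backs; the gripper's body (76 mm by 85 mm) begins 54 mm behind the grasp point. The pads swing forward as they close: fully open they stand 13 mm farther back than shut.
Start: joints at [-1.395, 0.383, 0.016, 1.37, -0.006, 1.388, -0.046], TCP at [0.148, 0.607, 0.23] pointing down, gripper open.
Joint ranges: [-2.95, 2.95], [-0.25, 2.06], [-1.52, 1.56], [0.18, 2.33], [-1.44, 4.58], [0.02, 2.06], [-3.01, 3.01]. Speed limits (rad/s): [2.39, 2.39, 3.01, 3.01, 3.14, 3.14, 3.14].

INTERFACE

Orientations are given as a unit quaternion [w, x, y, z].
In Python, from rig import env, viewer, close_job gives the robot as it stands.
- The arm moves only by the tool play_rows, never from a script. Its argument "rows" is a list of rows, each a list of 6 numbers: the shift along the tool's x, y, z in m, then the turn, a rotation vector about the tool's x, y, z in rad. In form: [[tx, ty, tz, rx, ry, rz], ...]. A call has 1 to 8 rows; each row is the pose to reach, as a shift and turn from the pose commanded when the call began, along the tool's axes at that moment; what a row does not reach only later rows make up. A row lasts 1/12 s, in which the tool goes at most 41.7 mm and 7.16 degrees, less where a joint would pass 70% of its speed; a pose out of reach is approached as far as the arm can. A call with a gripper value outside its range is refused whole. "grip" is the finger opening in m, from 0 to 0.0854, set as the call begins (left out, the last holds). The fingers move at their own pace and stop on an object; the grip force is fixed at half the most. Time passes only in rows, so rows that repeat a pose let the fingers close. It gives the time, the measured TCP pose, the force and the opening at its end, in the units of the state.
- env.state(): the state, without advancing time (a new reading comes with each control period).
- viewer.read_camera(name): name is "scene" or "side" or "wrist"; returns a dict with "pixels" (480x640x3 uint8, red, green, blue), "fovy" (degrees; the focal length in pixels is half the picture's height over the tangent of half this angle, whatever the lens; pixels are square), "cx", "cy" (the principal point, pixels), "distortion" ([k1, k2, p1, p2, k3] as OpenCV has them; the pictures are not rectified), "R" (3x3) and "t" (3): a world point X has camera coordinates R X + t. Camera axes: x right, y down, z forward; pixel columns grow to the right and rows downward; lengths in m; the calibration is good to about 2 mm. A picture is of the moment at which its call begins. There is no depth.
- close_job(): hands the job in, once; it reports no verdict.
Trained networks look in a picture, given as the dict that the camera call returned (one of the last four; its "shot" number tells which), for a name from the list of things; names that differ only in an ending like _2 or _b are one class to them, and where a whole thing is asked for, a point or a joint stands for the part that bears it (a point fixed in the world has none). Each returns a list of dicts, best first, with "score" (0 to 1); they miss things now and then, are a little off and sometimes report something else, mostly with a low value. They report only what shows in the picture. A call takes as long as a camera call. They do not tell look-alikes from the thing itself.
- viewer.spot_in(query, picture): "bbox" ([left, top, right, bottom] in pixels, round what is visible of it).
The state is a dict: "t": time; "q": joint angles; "qd": joint speeds; "joint_efforts": joint torques, N m; "ee_pos": TCP position; "orientation": TCP orientation; "ft_force": force on the tool from outside, world axes, zero at the start; "wrist_torque": the same for the moment, N m; "gripper_width": finger opening in m.
Only numpy, scipy, OpenCV 4.12 (cv2) and the standard library are available. Lean on these libraries where they do the work, as an engineer would, in place of code of your own. Each camera call takes 0.05 s, during which the arm holds its last target.

TASK

Get the market stall's display light ready to show off the blue votive glass: slide the battery pack fully into its bay until the yellow spring catch clicks out behind it, and lift the lamp's red knob out of its parking notch, move it along the rail and let it drop fully into the hidden notch at the blue glass (feel for it, it is only roughly opposite). Leave the glasses and the other goods standing where they are.

Things in the scene. Friction and masses are not known exactly. Their poses are not given: they have to be found in the camera images.
- stand: fixed frame of the display light: wooden foot (270 mm along y, 18 mm high), two dark posts, aluminium rail (250 mm along y, 40 mm along x, top 160 mm high); grey battery bay beyond the rail's -y end. Origin on the table below the rail's middle; x points away from the robot (yawed a little), y along the rail to the robot's left, z up
- rail_mid (a point): middle of the rail's top; axes as stand. Hidden under the cover is a notched strip: a 24 mm parking notch at the middle and an 11 mm notch near each end for the carriage's 8 mm tongue, 8 mm deep, flat between and beyond. The strip's place varies: each end notch is 61 to 89 mm from the middle, roughly opposite the left and right glasses; feel for it
- knob (a point): middle of the lamp carriage's red upright knob, a cylinder 24 mm in diameter, 40 mm high; 192.5 mm above the table when dropped in a notch. Its black plate (44 mm along y, 42 along x) has its top 23 mm below this point. Arm and black lamp shade (48 mm diameter) hang on the +x side over the glasses. It cannot turn or leave the rail
- lamp_slide (a joint): position in m of the lamp carriage along the rail's y: 0 at the middle, positive to the robot's left, stops at -0.096 and 0.096. Friction about 1 N, 2 to 3 N while its tongue rubs on the flat strip; in a notch the tongue blocks it
- lamp_lift (a joint): height in m to which the carriage is raised: 0 is dropped fully into a notch, 0.008 resting on the flat strip between notches, 0.016 the upper stop. Weight and a spring push it down with 4.5 to 6.5 N, so it drops by itself into a notch when let go over one
- battery: loose battery pack of 0.17 to 0.35 kg: grey body 90 x 36 x 30 mm (x, y, z) with an upright orange grip fin on top, 30 x 14 mm, 32 mm high (62 mm over all), centred 22 mm behind the middle (at x = -22 mm). Origin at the centre of its underside; x is the direction in which it goes into the bay, fin to the rear
- bay (a point): where the pack's origin must end: on the bay's floor, 6 mm above the table; axes as stand. Slide in along +x, fin towards the robot. Channel 39 mm wide, walls 20 mm high; mouth x = -70 mm, guides flare to 57 mm at -100, flat apron out to -170, back stop +46.5. A roof (underside 32.5, top 37 mm over the floor) spans x = 3 to 55 mm
- catch (a joint): yellow spring catch in the bay's -y wall; its slanted nose stands 6 mm into the channel at x = -68 to -48 mm of bay. Value in m: 0 sprung out, about 0.005 while held aside by the pack, 0.009 pushed fully. The pack going in pushes it aside (5 to 10 N push) and it snaps out behind the pack's rear when home, 0 to 3 mm from the back stop
- blue_glass: blue upright round votive glass, 52 mm diameter, 55 mm high, with white wax and a wick on top; origin at the centre of its underside. It stands on the wooden foot of the display light, at the left or the right place under the rail's front (about 75 mm to either side of its middle, changed at random)
- amber_glass: amber upright round votive glass, 52 mm diameter, 55 mm high, with white wax and a wick on top; origin at the centre of its underside. It stands on the wooden foot of the display light, at the other side place
- clear_glass: pale clear upright round votive glass, 52 mm diameter, 55 mm high, with white wax and a wick on top; origin at the centre of its underside. It stands on the wooden foot of the display light, at the middle place
- candlestick: dark iron candlestick, 76 mm foot, 122 mm high, on the right of the table; origin at the centre of its underside. Bystander
- trinket_box: wooden box with lid, 94 x 124 mm, 57 mm high, on the left; origin at the centre of its underside. Bystander
- wooden_jar: dark turned jar with lid, 84 mm diameter, 97 mm high, on the left; origin at the centre of its underside. Bystander
- dish: blue ceramic bowl, 120 mm diameter, 40 mm high, on the right; origin at the centre of its underside. Bystander
Things that resemble listed ones, but are neither listed nor needed, are in the scene too. Leave any green or turquoise look-alike of the battery alone.

How it is judged:
At the end, for the whole second after the job is handed in: Battery pack home and still in its bay (origin within 5 mm of bay along x, 4 mm along y and z, under 0.1 rad askew), catch sprung out behind it (under 2 mm); lamp carriage dropped (lift under 3 mm) more than 50 mm from the rail's middle on the blue glass's side (x of battery in the frame of bay between -0.005 and 0.005 m and y of battery in the frame of bay between -0.004 and 0.004 m and z of battery in the frame of bay between -0.004 and 0.004 m and angle between the x axis of battery and the x axis of stand, either way round below 0.1 rad and value of joint catch below 0.002 m and linear speed of battery below 0.02 m/s and value of joint lamp_lift below 0.003 m and ((y of blue_glass in the frame of stand above 0 m and value of joint lamp_slide above 0.05 m) or (y of blue_glass in the frame of stand below 0 m and value of joint lamp_slide below -0.05 m))); the robot touches nothing.
It fails at once if a glass or another of the goods is shifted more than 25 mm or tipped over (distance of any of blue_glass, amber_glass, clear_glass, candlestick, trinket_box, wooden_jar, dish from where it was at the start of the episode above 0.025 m or angle between any of blue_glass, amber_glass, clear_glass, candlestick, trinket_box, wooden_jar, dish's own z axis and vertical above 0.5 rad).
It also fails if it takes over 51 s, if anything falls off the work surface, if the arm or the gripper's body presses on something with over 40 N, if the wrist force passes 120 N, or if a joint passes its speed limit or range.

## Working session

There is one attempt and no reset: what is moved stays moved. The work goes in short steps, Python scripts to look and compute and a tool call to move; the robot and the scene stay as the last step left them, time stands still between calls to the robot, and variables do not carry over. Pictures are saved under pics/ and viewed, and the job is handed in when it is done.

Besides the shell and the picture viewer there is one more tool, called after "Request:" by a JSON object that holds its "api" and its "payload", one argument or row to a line. play_rows: Moves the arm, as the interface text tells. Its arguments: {"type":"object","properties":{"rows":{"type":"array","items":{"type":"array","items":{"type":"number"}}},"grip":{"type":"number"}},"required":["rows"]}

```bash
ls; mkdir -p pics; cat > h.py <<'E'
import numpy as np, cv2
from rig import env, viewer
def K(p):
    f=240/np.tan(np.radians(p['fovy'])/2)
    return np.array([[f,0,p['cx']],[0,f,p['cy']],[0,0,1.]])
def proj(p,X):
    R=np.array(p['R']);t=np.array(p['t'])
    return cv2.projectPoints(np.atleast_2d(np.array(X,float)),cv2.Rodrigues(R)[0],t,K(p),np.array(p['distortion'],float))[0].reshape(-1,2)
def ray(p,uv):
    n=cv2.undistortPoints(np.array([[uv]],float),K(p),np.array(p['distortion'],float))[0,0]
    R=np.array(p['R']);t=np.array(p['t'])
    return -R.T@t, R.T@np.array([n[0],n[1],1.])
def atz(p,uv,z):
    o,d=ray(p,uv); return o+d*(z-o[2])/d[2]
def tri(ps,uvs):
    A=np.zeros((3,3));b=np.zeros(3)
    for p,uv in zip(ps,uvs):
        o,d=ray(p,uv);d/=np.linalg.norm(d);M=np.eye(3)-np.outer(d,d);A+=M;b+=M@o
    return np.linalg.solve(A,b)
def save(p,n): cv2.imwrite('pics/'+n+'.png',cv2.cvtColor(p['pixels'],cv2.COLOR_RGB2BGR))
E
python3 - <<'E'
from h import *
import pickle
print(env.tips_ahead, env.state())
P={}
for n in ['scene','side','wrist']:
    p=viewer.read_camera(n);P[n]=p;save(p,n+'0')
    for q in ['stand','knob','battery','blue_glass','amber_glass','clear_glass','catch','candlestick','dish']:
        r=viewer.spot_in(q,p); print(n,q,[(np.round(x['bbox']).tolist(),round(x['score'],2)) for x in r[:3]])
pickle.dump({k:dict(v) for k,v in P.items()},open('P0.pkl','wb'))
E
```

```text
pics
0.022 {'t': 0.0, 'q': array([-1.39490545,  0.38421217,  0.01637407,  1.37116362, -0.00630125,
        1.38820784, -0.04648842]), 'qd': array([ 0.0003456 , -0.00034751, -0.00082515,  0.00026643,  0.00116971,
        0.00036361, -0.0003504 ]), 'joint_efforts': array([-5.80857977e-04, -6.27589417e+01,  8.43766686e-01, -3.71819615e+01,
        1.64181506e-02,  1.41919442e-02, -2.99010924e-05]), 'ee_pos': array([0.14767421, 0.6067768 , 0.22899079]), 'orientation': array([ 6.12846278e-04,  7.86274122e-01,  6.17877061e-01, -7.52983521e-04]), 'ft_force': array([ 0.07015572, -0.42183274, -0.43293354]), 'wrist_torque': array([ 0.02531053, -0.00941297, -0.00563451]), 'gripper_width': 0.0854878148807784}
scene stand [([229.0, 239.0, 414.0, 367.0], 0.76)]
scene knob [([334.0, 240.0, 362.0, 313.0], 0.6)]
scene battery [([417.0, 274.0, 464.0, 303.0], 0.74), ([425.0, 241.0, 445.0, 270.0], 0.58)]
scene blue_glass [([366.0, 320.0, 396.0, 352.0], 0.83)]
scene amber_glass [([291.0, 311.0, 319.0, 348.0], 0.76), ([368.0, 320.0, 395.0, 356.0], 0.71)]
scene clear_glass [([106.0, 257.0, 157.0, 297.0], 0
[... 210 characters left out ...]
2)]
side knob [([324.0, 199.0, 374.0, 229.0], 0.82)]
side battery [([246.0, 244.0, 282.0, 268.0], 0.89), ([207.0, 227.0, 245.0, 252.0], 0.78), ([257.0, 215.0, 288.0, 241.0], 0.56)]
side blue_glass []
side amber_glass [([366.0, 253.0, 391.0, 280.0], 0.73)]
side clear_glass [([364.0, 238.0, 370.0, 251.0], 0.57), ([301.0, 411.0, 346.0, 480.0], 0.53)]
side catch []
side candlestick [([303.0, 408.0, 343.0, 480.0], 0.65)]
side dish [([409.0, 392.0, 481.0, 461.0], 0.61)]
wrist stand []
wrist knob []
wrist battery [([116.0, 428.0, 158.0, 480.0], 0.78), ([103.0, 470.0, 112.0, 479.0], 0.46)]
wrist blue_glass []
wrist amber_glass []
wrist clear_glass []
wrist catch []
wrist candlestick []
wrist dish []
```

View pics/scene0.png

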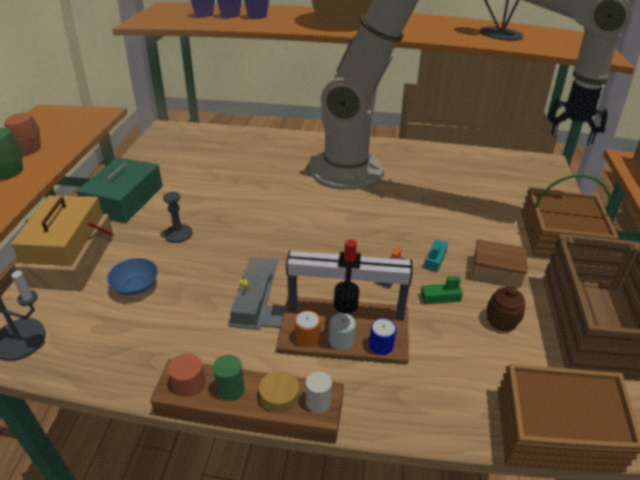

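View pics/side0.png

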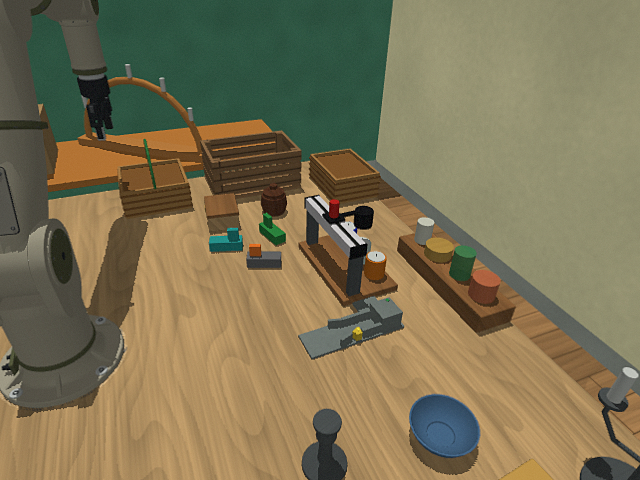

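View pics/wrist0.png

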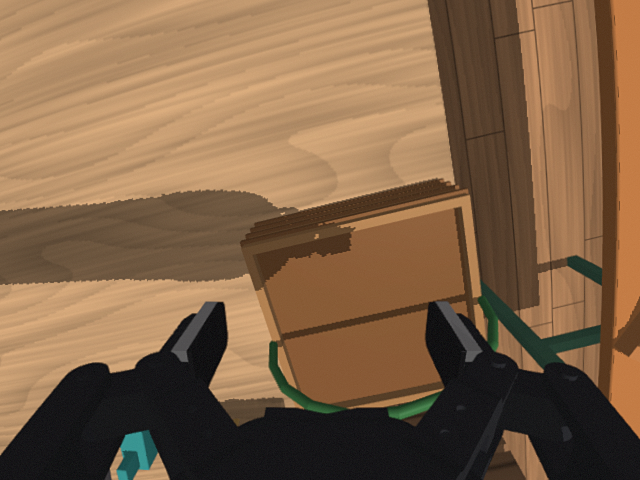

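```bash
python3 - <<'E'
import pickle,cv2,numpy as np
P=pickle.load(open('P0.pkl','rb'))
for n,(a,b,c,d) in {'scene':(210,220,490,380),'side':(190,180,430,370)}.items():
    im=P[n]['pixels'][b:d,a:c]; im=cv2.resize(im,None,fx=800/im.shape[1],fy=800/im.shape[1],interpolation=cv2.INTER_CUBIC)[:600]
    cv2.imwrite('pics/'+n+'0z.png',im[:,:,::-1]); print(n,800/(c-a))
for n in P: print(n,P[n]['fovy'],-np.array(P[n]['R']).T@P[n]['t'])
E
```

```text
scene 2.857142857142857
side 3.3333333333333335
scene 49.29964037748002 [1.43118975 0.12318337 0.84203223]
side 57.24912114596447 [ 0.22896541 -0.7504247   0.71716965]
wrist 69.5159190184801 [0.07398544 0.62694038 0.37405844]
```

View pics/scene0z.png

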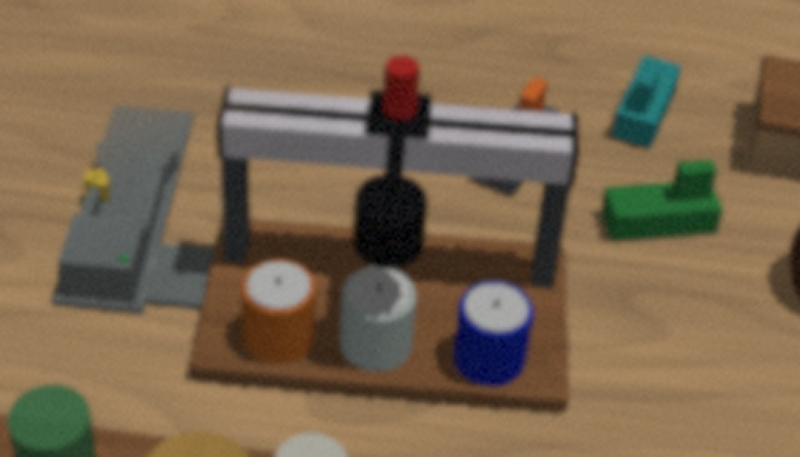

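View pics/side0z.png

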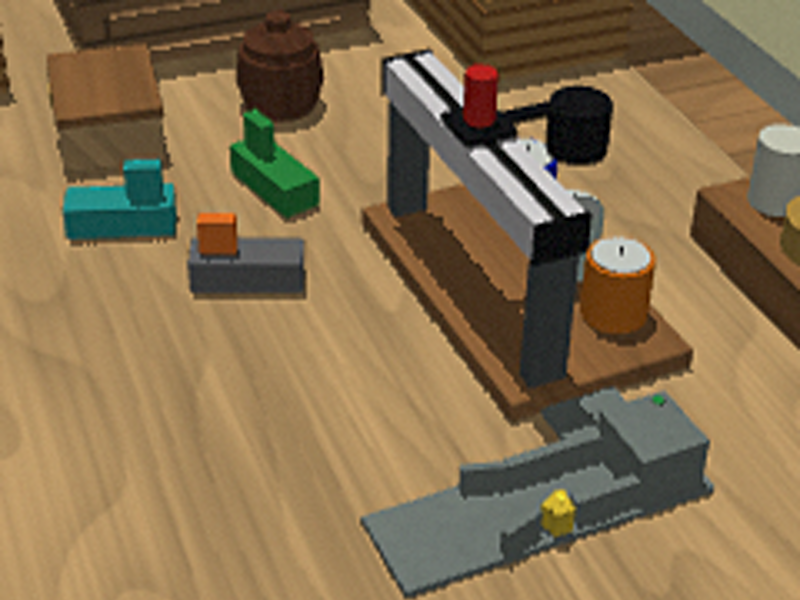

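```bash
cat > fit.py <<'E'
from h import *
import pickle
from scipy.optimize import least_squares
P=pickle.load(open('P0.pkl','rb'))
def zs(u,v): return (u/3.3333+190,v/3.3333+180)
def zc(u,v): return (u/2.85714+210,v/2.85714+220)
def T(p,X): 
    x,y,a=p; X=np.atleast_2d(X).astype(float); c,s=np.cos(a),np.sin(a)
    return np.c_[x+c*X[:,0]-s*X[:,1], y+s*X[:,0]+c*X[:,1], X[:,2]]
E
cat > f1.py <<'E'
from fit import *
obs=[('side',zs(385,62),(-.02,.125,.16)),('side',zs(430,52),(.02,.125,.16)),('side',zs(588,213),(.02,-.125,.16)),('side',zs(533,232),(-.02,-.125,.16)),
('scene',zc(228,90),(-.02,-.125,.16)),('scene',zc(576,117),(-.02,.125,.16))]
def res(p,o): return np.concatenate([proj(P[c],T(p,X))[0]-uv for c,uv,X in o])
s=least_squares(res,[.65,-.05,0],args=(obs,)); print(s.x,s.fun.round(1))
# knob
kn=tri([P['scene'],P['side']],[zc(402,66),zs(481,72)]);print('knob top',kn)
c,sn=np.cos(s.x[2]),np.sin(s.x[2]); d=kn[:2]-s.x[:2]; print(c*d[0]+sn*d[1],-sn*d[0]+c*d[1])
# battery: side bbox bottom corners, z=0
bo=[('side',zs(190,290),(0,0,0)),]
print([atz(P['side'],zs(*q),z).round(4) for q,z in [((190,292),0),((305,296),0),((305,240),.03),((190,252),.03),((198,214),.062),((236,214),.062)]])
print('fin scene top',[atz(P['scene'],zc(*q),.062).round(4) for q in [(530,80),(546,82),(541,97),(521,95)]])
print('catch', tri([P['scene'],P['side']],[zc(97,172),zs(559,495)]))
ap=[('side',zs(362,522)),('side',zs(408,594)),('scene',zc(114,108)),('scene',zc(192,112))]
for c,uv in ap: print('apron',c,atz(P[c],uv,.006).round(4))
E
python3 f1.py
```

```text
[0.63324648 0.07121585 0.03366456] [-0.4 -1.2 -0.1 -0.9 -0.4  0.3  0.3 -1.4 -0.9 -0.6 -0.6  0.2]
knob top [0.63328585 0.07170281 0.20858005]
5.57424570180332e-05 0.0004853548995397363
[array([0.4325, 0.1613, 0.    ]), array([0.5161, 0.1243, 0.    ]), array([0.5278, 0.1566, 0.03  ]), array([0.4376, 0.173 , 0.03  ]), array([0.447 , 0.1765, 0.062 ]), array([0.4747, 0.1661, 0.062 ])]
fin scene top [array([0.448 , 0.1682, 0.062 ]), array([0.4485, 0.1816, 0.062 ]), array([0.4689, 0.178 , 0.062 ]), array([0.4691, 0.1615, 0.062 ])]
catch [ 0.58755978 -0.16894444  0.0328614 ]
apron side [ 0.4705 -0.1228  0.006 ]
apron side [ 0.4758 -0.1892  0.006 ]
apron scene [ 0.4764 -0.1846  0.006 ]
apron scene [ 0.4704 -0.1167  0.006 ]
```

```bash
cat > go.py <<'E'
import sys
from h import *
from scipy.spatial.transform import Rotation as Ro
def delta(pos,yaw):
    s=env.state(); q=s['orientation']; R=Ro.from_quat([q[1],q[2],q[3],q[0]]).as_matrix()
    ty=np.array([np.cos(yaw),np.sin(yaw),0]); tz=np.array([0,0,-1.]); tx=np.cross(ty,tz)
    Rt=np.c_[tx,ty,tz]
    d=R.T@(np.array(pos)-s['ee_pos']); rv=Ro.from_matrix(R.T@Rt).as_rotvec()
    return d,rv
if __name__=='__main__':
    a=list(map(float,sys.argv[1:])); d,rv=delta(a[:3],a[3]); s=env.state()
    print('t',round(s['t'],2),s['ee_pos'].round(4),'ft',s['ft_force'].round(1),'w',round(s['gripper_width'],4)); print('row',d.round(4).tolist(),rv.round(4).tolist())
E
python3 go.py 0.44 0.175 0.20 -0.28
```

```text
t 1.5 [0.1478 0.6073 0.23  ] ft [ 0.6  0.2 -0.6] w 0.0853
row [-0.3509, 0.3862, 0.03] [-0.0001, 0.0001, 0.0413]
```

Request:
{"api": "play_rows", "payload": {
  "rows": [
    [-0.351, 0.386, 0.03, 0, 0, 0.041],
    [-0.351, 0.386, 0.03, 0, 0, 0.041],
    [-0.351, 0.386, 0.03, 0, 0, 0.041],
    [-0.351, 0.386, 0.03, 0, 0, 0.041],
    [-0.351, 0.386, 0.03, 0, 0, 0.041],
    [-0.351, 0.386, 0.03, 0, 0, 0.041],
    [-0.351, 0.386, 0.03, 0, 0, 0.041],
    [-0.351, 0.386, 0.03, 0, 0, 0.041]
  ]
}}

```text
t: 2.17
ee_pos: [0.3349, 0.3297, 0.211]
orientation: [-0.0, 0.799, 0.602, 0.0]
ft_force: [1.1, 0.7, 0.1]
gripper_width: 0.0853
```

```bash
python3 go.py 0.44 0.175 0.20 -0.28
```

```text
t 2.17 [0.3349 0.3297 0.211 ] ft [1.1 0.7 0.1] w 0.0853
row [-0.1197, 0.1438, 0.011] [0.0, -0.0009, 0.0003]
```

Request:
{"api": "play_rows", "payload": {
  "rows": [
    [-0.12, 0.144, 0.011, 0, 0, 0],
    [-0.12, 0.144, 0.011, 0, 0, 0],
    [-0.12, 0.144, 0.011, 0, 0, 0],
    [-0.12, 0.144, 0.011, 0, 0, 0],
    [-0.12, 0.144, 0.011, 0, 0, 0],
    [-0.12, 0.144, 0.011, 0, 0, 0],
    [-0.12, 0.144, 0.011, 0, 0, 0]
  ]
}}

```text
t: 2.75
ee_pos: [0.44, 0.1751, 0.2]
orientation: [0.0, 0.8, 0.6, 0.0]
ft_force: [0.3, -0.6, 1.0]
gripper_width: 0.0857
```

```bash
python3 - <<'E'
from h import *
import pickle
p=viewer.read_camera('wrist');save(p,'wrist1');print(env.state()['ee_pos'])
pickle.dump(dict(p),open('w1.pkl','wb'))
E
```

```text
[0.4392394  0.17658645 0.19990911]
```

View pics/wrist1.png

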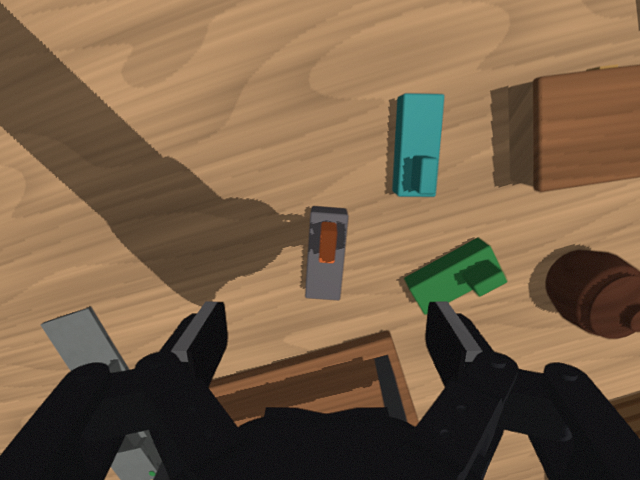

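```bash
python3 - <<'E'
from h import *
import pickle
p=pickle.load(open('w1.pkl','rb'))
im=p['pixels'][195:310,285:370]; cv2.imwrite('pics/w1z.png',cv2.resize(im,None,fx=5,fy=5,interpolation=cv2.INTER_CUBIC)[:,:,::-1])
E
```

```text
(no output)
```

View pics/w1z.png

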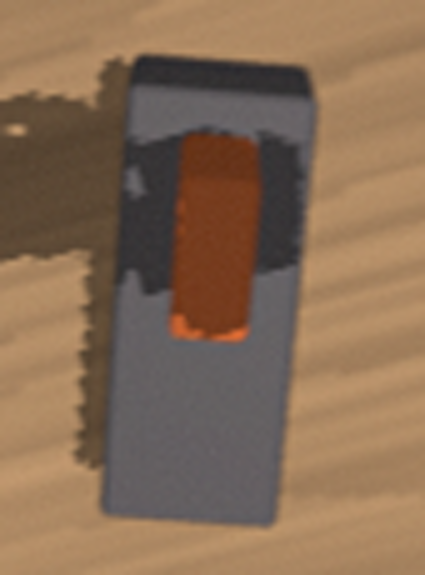

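```bash
python3 - <<'E'
from fit import *
p=pickle.load(open('w1.pkl','rb')); P['w']=p
f=lambda u,v:(u/5+285-.4,v/5+195-.4)
obs=[(f(130,83),(-.045,.018*-1,.03)),(f(315,100),(-.045,.018,.03)),(f(275,523),(.045,.018,.03)),(f(103,514),(.045,-.018,.03)),
(f(180,172),(-.037,-.007,.062)),(f(262,180),(-.037,.007,.062)),(f(170,335),(-.007,-.007,.062)),(f(247,342),(-.007,.007,.062))]
def res(x): return np.concatenate([proj(p,T(x,X))[0]-uv for uv,X in obs])
s=least_squares(res,[.48,.165,-.3]);print(s.x.round(4),s.fun.round(1)); print('fin',T(s.x,(-.022,0,0)))
obs=obs[:4];s=least_squares(res,[.48,.165,-.3]);print(s.x.round(4),s.fun.round(1)); print('fin',T(s.x,(-.022,0,0)))
E
```

```text
[ 0.4792  0.1648 -0.3587] [-0.7 -0.6  0.9 -1.2  0.5  1.1 -0.7  0.5  0.   0.1  0.1 -0.3 -0.4  0.5
  0.2  0.2]
fin [[0.45856374 0.17256372 0.        ]]
[ 0.4793  0.1648 -0.3584] [-0.7 -0.4  0.9 -1.   0.5  1.2 -0.7  0.6]
fin [[0.45868524 0.17249166 0.        ]]
```

```bash
python3 go.py 0.4586 0.1725 0.10 -0.3585;python3 go.py 0.4586 0.1725 0.059 -0.3585
```

```text
t 2.8 [0.4392 0.1766 0.1999] ft [ 0.1  0.9 -0.5] w 0.0855
row [0.0014, 0.0198, 0.0999] [-0.0003, -0.0003, 0.0781]
t 2.8 [0.4392 0.1766 0.1999] ft [ 0.1  0.9 -0.5] w 0.0855
row [0.0014, 0.0198, 0.1409] [-0.0003, -0.0003, 0.0781]
```

Request:
{"api": "play_rows", "payload": {
  "rows": [
    [0.002, 0.019, 0.04, 0, 0, 0.078],
    [0.002, 0.019, 0.08, 0, 0, 0.078],
    [0.002, 0.019, 0.11, 0, 0, 0.078],
    [0.002, 0.019, 0.13, 0, 0, 0.078],
    [0.002, 0.019, 0.141, 0, 0, 0.078],
    [0.002, 0.019, 0.141, 0, 0, 0.078],
    [0.002, 0.019, 0.141, 0, 0, 0.078]
  ]
}}

```text
t: 3.38
ee_pos: [0.458, 0.1741, 0.0593]
orientation: [-0.0, 0.821, 0.571, -0.0]
ft_force: [0.3, -0.5, 1.2]
gripper_width: 0.0856
```

Request:
{"api": "play_rows", "payload": {
  "rows": [
    [0, 0, 0, 0, 0, 0],
    [0, 0, 0, 0, 0, 0],
    [0, 0, 0, 0, 0, 0],
    [0, 0, 0, 0, 0, 0],
    [0, 0, 0, 0, 0, 0],
    [0, 0, 0, 0, 0, 0],
    [0, 0, 0, 0, 0, 0],
    [0, 0, 0, 0, 0, 0]
  ],
  "grip": 0.0
}}

```text
t: 4.05
ee_pos: [0.4583, 0.173, 0.0594]
orientation: [-0.0, 0.822, 0.57, 0.0]
ft_force: [-2.4, -1.0, 5.4]
gripper_width: 0.0102
```

```bash
python3 - <<'E'
from h import *
import pickle
p=viewer.read_camera('wrist');save(p,'wrist2');print(env.state()['ee_pos'],env.state()['gripper_width'])
pickle.dump(dict(p),open('w2.pkl','wb'))
E
```

```text
[0.45826817 0.17295799 0.05934787] 0.010426191209296153
```

View pics/wrist2.png

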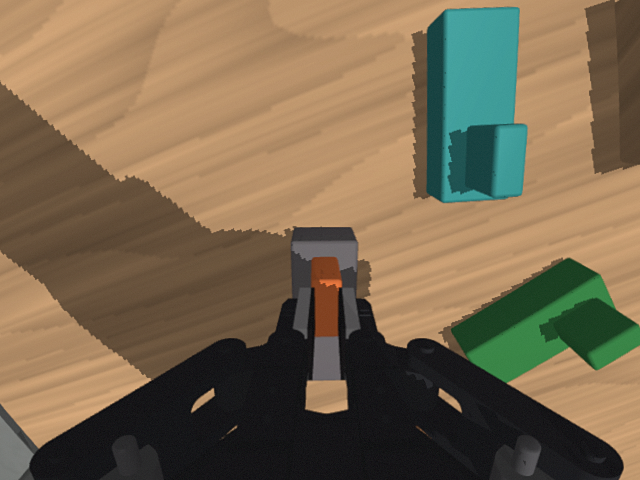

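```bash
python3 - <<'E'
from fit import *
print('candle',atz(P['scene'],(178,236),0),atz(P['side'],(325,463),0))
E
python3 go.py 0.45 0.10 0.13 -0.16;python3 go.py 0.455 -0.153 0.15 0.034
```

```text
candle [ 0.41494378 -0.39785442  0.        ] [ 0.4127337  -0.39878415  0.        ]
t 4.1 [0.4583 0.173  0.0593] ft [-3.4 -0.6  5.9] w 0.0104
row [-0.0712, 0.0178, -0.0707] [0.0, -0.0002, -0.198]
t 4.1 [0.4583 0.173  0.0593] ft [-3.4 -0.6  5.9] w 0.0104
row [-0.3064, 0.1112, -0.0907] [0.0001, -0.0002, -0.392]
```

Request:
{"api": "play_rows", "payload": {
  "rows": [
    [0, 0, -0.03, 0, 0, 0],
    [0, 0, -0.07, 0, 0, 0],
    [-0.035, 0.012, -0.09, 0, 0, -0.05],
    [-0.07, 0.025, -0.09, 0, 0, -0.1],
    [-0.11, 0.04, -0.09, 0, 0, -0.15],
    [-0.15, 0.055, -0.09, 0, 0, -0.2],
    [-0.19, 0.07, -0.09, 0, 0, -0.25],
    [-0.225, 0.083, -0.09, 0, 0, -0.3]
  ]
}}

```text
t: 4.77
ee_pos: [0.4563, -0.0688, 0.1488]
orientation: [-0.0, 0.726, 0.687, 0.0]
ft_force: [1.0, 0.2, -2.7]
gripper_width: 0.0105
```

```bash
python3 go.py 0.455 -0.153 0.15 0.034
```

```text
t 4.77 [ 0.4563 -0.0688  0.1488] ft [ 1.   0.2 -2.7] w 0.0105
row [-0.0841, 0.0034, -0.0012] [-0.0002, -0.0004, -0.0894]
```

Request:
{"api": "play_rows", "payload": {
  "rows": [
    [-0.035, 0.002, 0, 0, 0, -0.04],
    [-0.07, 0.003, -0.001, 0, 0, -0.07],
    [-0.084, 0.003, -0.001, 0, 0, -0.089],
    [-0.084, 0.003, -0.001, 0, 0, -0.089],
    [-0.084, 0.003, -0.001, 0, 0, -0.089]
  ]
}}

```text
t: 5.18
ee_pos: [0.4546, -0.1515, 0.1495]
orientation: [-0.0, 0.697, 0.717, -0.0]
ft_force: [0.6, 1.5, -2.7]
gripper_width: 0.0106
```

```bash
python3 - <<'E'
from h import *
import pickle
p=viewer.read_camera('wrist');save(p,'wrist3');s=viewer.read_camera('side');save(s,'side3');print(env.state()['ee_pos'],env.state()['gripper_width'],env.state()['ft_force'])
pickle.dump([dict(p),dict(s)],open('w3.pkl','wb'))
im=s['pixels'][220:370,230:430]; cv2.imwrite('pics/s3z.png',cv2.resize(im,None,fx=4,fy=4,interpolation=cv2.INTER_CUBIC)[:,:,::-1])
E
```

```text
[ 0.45515798 -0.14956021  0.1495024 ] 0.010219860809829064 [-0.0744156   1.10458702 -2.5214324 ]
```

View pics/wrist3.png

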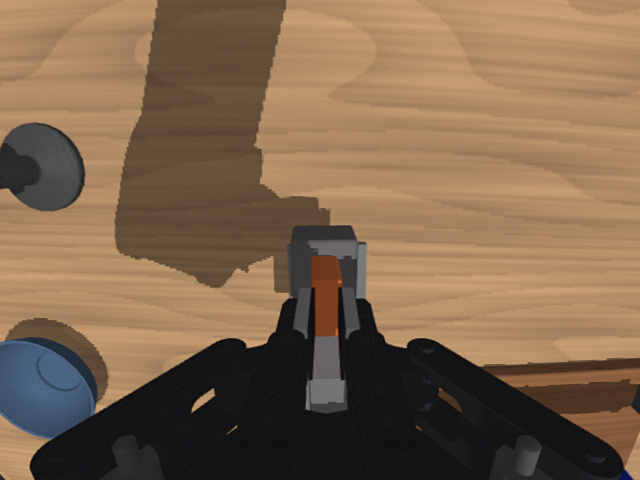

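View pics/s3z.png

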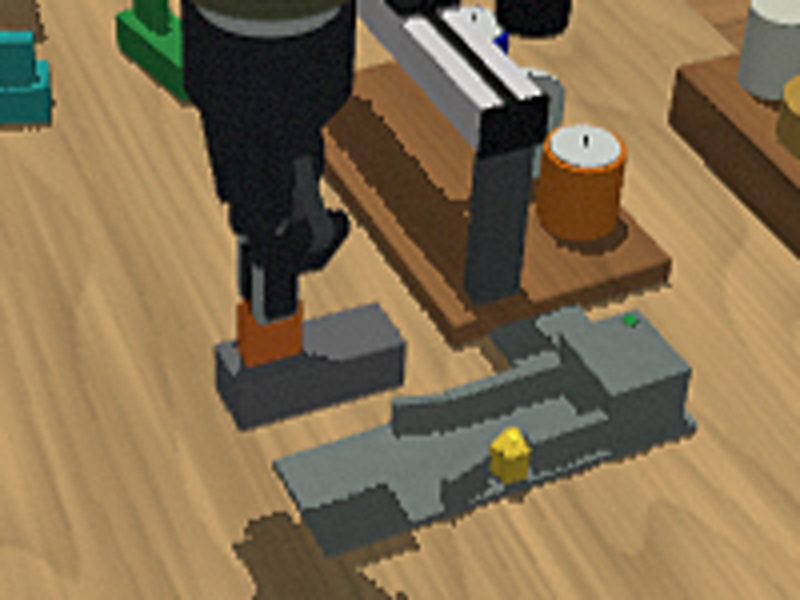

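```bash
python3 - <<'E'
from fit import *
w,s=pickle.load(open('w3.pkl','rb'))
f=lambda u,v:(u/4+230-.4,v/4+220-.4)
a=.0337
def loc(X): d=X[:2]-np.array([.643,-.147]); return np.round([1000*(np.cos(a)*d[0]+np.sin(a)*d[1]),1000*(-np.sin(a)*d[0]+np.cos(a)*d[1])],1)
for n,uv,z in [('roof x3 +y',(560,345),.043),('roof x3 -y',(607,412),.043),('roof x55 -y',(690,368),.043),('roof x55 +y',(640,313),.043),('base x55 -y',(693,428),0),('guide +y end',(393,400),.026),('wall +y at roof',(560,352),.026),('aprA',(274,465),.006),('aprB',(330,553),0)]:
    print(n,loc(atz(s,f(*uv),z)))
g=lambda u,v: zc(u,v)
for n,uv,z in [('apr-',(114,108),.006),('apr+',(192,112),.006),('roof55 -y',(62,262),.043),('roof55 +y',(137,268),.043),('roof3 -y',(75,215),.043),('roof3 +y',(152,220),.043)]:
    print(n,loc(atz(P['scene'],g(*uv),z)))
im=P['scene']['pixels'][250:335,220:300]; cv2.imwrite('pics/bz.png',cv2.resize(im,None,fx=7,fy=7,interpolation=cv2.INTER_CUBIC)[:,:,::-1])
E
```

```text
roof x3 +y [-2.4 21.3]
roof x3 -y [ -5.8 -34.3]
roof x55 -y [ 54.8 -22.9]
roof x55 +y [53.8 26.8]
base x55 -y [ 59.9 -28.9]
guide +y end [-99.8  34.1]
wall +y at roof [ 5.5 31.6]
aprA [-171.7   32.5]
aprB [-166.5  -30.8]
apr- [-167.7  -32. ]
apr+ [-171.5   36.1]
roof55 -y [ 53.2 -19.5]
roof55 +y [51.6 36.7]
roof3 -y [  3.3 -21.7]
roof3 +y [ 0.7 37.7]
```

View pics/bz.png

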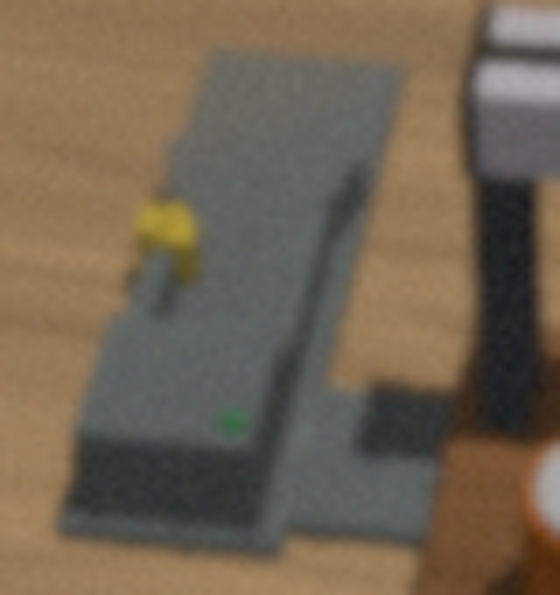

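```bash
python3 - <<'E'
from fit import *
a=.0337
def loc(X): d=X[:2]-np.array([.643,-.147]); return np.round([1000*(np.cos(a)*d[0]+np.sin(a)*d[1]),1000*(-np.sin(a)*d[0]+np.cos(a)*d[1])],1)
g=lambda u,v:(220+u/7-.4,250+v/7-.4)
for n,uv,z in [('apr-',(207,55),.006),('apr+',(403,68),.006),('roof55 -y',(78,434),.043),('roof55 +y',(252,447),.043),('roof3 -y',(115,315),.043),('roof3 +y',(285,350),.043),('base55-',(60,530),.006),('base55+',(280,545),.006),('guide+',(360,165),.026)]:
    print(n,loc(atz(P['scene'],g(*uv),z)))
b=T((.643,-.147,a),[(-.172,.0015,0)]);print(b)
E
python3 go.py .471 -.1513 .0665 .0337
```

```text
apr- [-168.8  -34.1]
apr+ [-171.1   36.1]
roof55 -y [ 53.2 -21.6]
roof55 +y [51.3 31.6]
roof3 -y [  1.4 -22.7]
roof3 +y [ 9.4 33.1]
base55- [ 59.5 -29.5]
base55+ [56.2 38.9]
guide+ [-96.7  35.8]
[[ 0.47104712 -0.15129615  0.        ]]
t 5.28 [ 0.4552 -0.1496  0.1495] ft [-0.1  1.1 -2.5] w 0.0102
row [-0.0023, 0.0158, 0.083] [-0.0009, -0.0006, -0.0015]
```

```bash
cat > f2.py <<'E'
from fit import *
w,s=pickle.load(open('w3.pkl','rb')); P['s3']=s
f4=lambda u,v:(u/4+230-.4,v/4+220-.4)
g=lambda u,v:(220+u/7-.4,250+v/7-.4)
ob1=[('side',zs(385,62),(-.02,.125,.16)),('side',zs(430,52),(.02,.125,.16)),('side',zs(588,213),(.02,-.125,.16)),('side',zs(533,232),(-.02,-.125,.16)),
('scene',zc(228,90),(-.02,-.125,.16)),('scene',zc(576,117),(-.02,.125,.16)),('scene',zc(192,378),(None,-.135,0)),('scene',zc(565,408),(None,.135,0))]
A='a';B='b'
ob2=[('scene',g(207,55),(-.17,-1,.006,A)),('scene',g(403,68),(-.17,1,.006,A)),('scene',g(78,434),(.055,-1,.043,B)),('scene',g(252,447),(.055,1,.043,B)),('scene',g(60,530),(.058,-1,.006,'c')),('scene',g(280,545),(.058,1,.006,'c')),
('s3',f4(274,465),(-.17,1,.006,A)),('s3',f4(330,553),(-.17,-1,0,A)),('s3',f4(690,368),(.055,-1,.043,B)),('s3',f4(640,313),(.055,1,.043,B))]
def res(p):
    r=[]
    for c,uv,X in ob1:
        X=list(X); 
        if X[0] is None: X[0]=p[5]
        r.append(proj(P[c],T(p[:3],X))[0]-uv)
    for c,uv,X in ob2:
        h={'a':p[6],'b':p[7],'c':p[8]}[X[3]]
        r.append(proj(P[c],T((p[3],p[4],p[2]),(X[0],X[1]*h,X[2])))[0]-uv)
    return np.concatenate(r)
q=least_squares(res,[.633,.071,.034,.643,-.147,.1,.033,.026,.034],loss='soft_l1')
print(q.x.round(4));print(res(q.x).reshape(-1,2).round(1).tolist())
J=q.jac;print(np.sqrt(np.diag(np.linalg.inv(J.T@J))).round(4)[:5])
E
python3 f2.py
```

```text
[ 0.6334  0.072   0.0465  0.6426 -0.1436  0.1132  0.034   0.026   0.0344]
[[-1.0, -1.2], [-0.8, -1.0], [0.1, -0.1], [0.9, -1.7], [-0.8, -0.1], [-0.3, -0.2], [-0.6, -0.5], [0.4, 0.3], [0.6, -0.2], [-0.4, 0.1], [-0.3, 0.6], [-1.0, 1.0], [-0.2, -0.5], [-0.3, 0.4], [-0.1, -1.0], [-1.1, 1.2], [-0.2, -0.3], [-0.6, -1.0]]
[0.0014 0.0011 0.006  0.0011 0.001 ]
```

Request:
{"api": "play_rows", "payload": {
  "rows": [
    [-0.002, 0.016, 0.03, 0, 0, -0.014],
    [-0.002, 0.016, 0.06, 0, 0, -0.014],
    [-0.002, 0.016, 0.075, 0, 0, -0.014],
    [-0.002, 0.016, 0.083, 0, 0, -0.014],
    [-0.002, 0.016, 0.083, 0, 0, -0.014],
    [-0.002, 0.016, 0.083, 0, 0, -0.014]
  ]
}}

```text
t: 5.78
ee_pos: [0.4716, -0.1514, 0.067]
orientation: [-0.0, 0.69, 0.723, -0.0]
ft_force: [0.1, 0.2, -2.6]
gripper_width: 0.0106
```

```bash
python3 - <<'E'
from h import *
import pickle
p=viewer.read_camera('wrist');s=viewer.read_camera('side');print(env.state()['ee_pos'],env.state()['gripper_width'],env.state()['ft_force'])
pickle.dump([dict(p),dict(s)],open('w4.pkl','wb'))
im=s['pixels'][220:370,230:430]; cv2.imwrite('pics/s4z.png',cv2.resize(im,None,fx=4,fy=4,interpolation=cv2.INTER_CUBIC)[:,:,::-1])
save(p,'wrist4')
E
python3 go.py .4708 -.1516 .0665 .0465
```

```text
[ 0.47189702 -0.1514256   0.06734812] 0.010176261783120848 [-0.14465533 -0.14965303 -2.29165793]
t 5.88 [ 0.4719 -0.1514  0.0673] ft [-0.1 -0.1 -2.3] w 0.0102
row [-0.0001, -0.0011, 0.0008] [0.0008, -0.0002, 0.0001]
```

View pics/s4z.png

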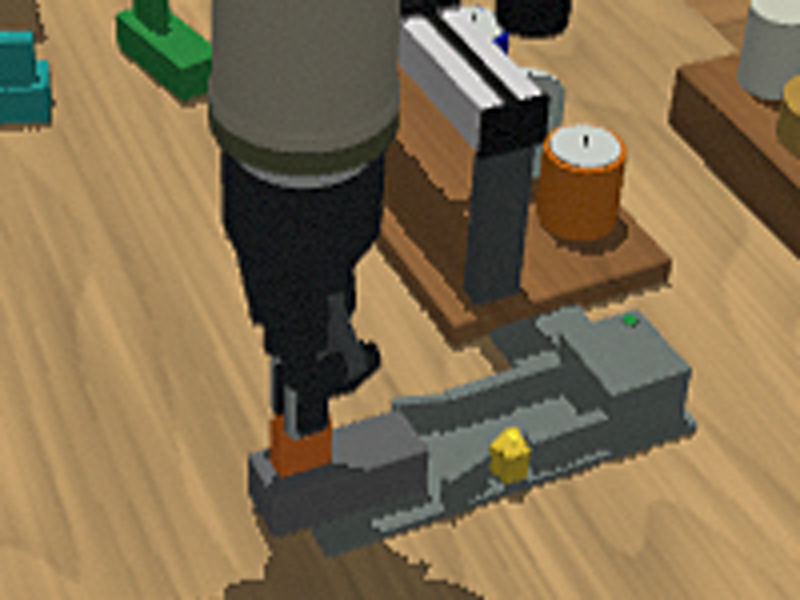

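View pics/wrist4.png

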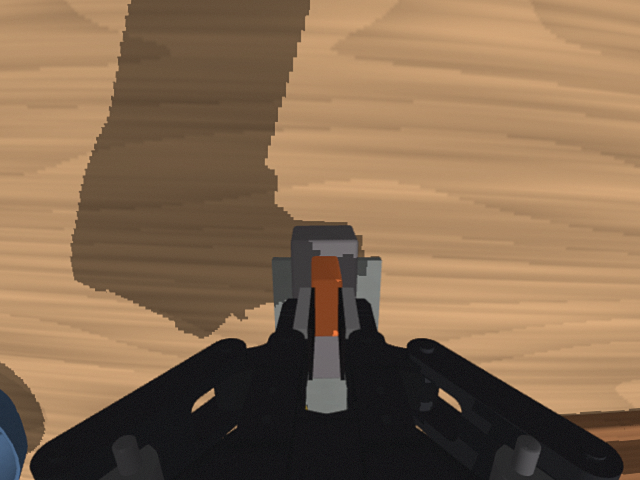

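```bash
python3 - <<'E'
from h import *
import pickle
p,s=pickle.load(open('w4.pkl','rb'))
a=.0465
def loc(X): d=X[:2]-np.array([.4713,-.1515]); return np.round([1000*(np.cos(a)*d[0]+np.sin(a)*d[1]),1000*(-np.sin(a)*d[0]+np.cos(a)*d[1])],1)
for n,uv,z in [('a-',(272,259),.006),('a+',(381,258),.006),('b-',(290,238),.037),('b+',(357,240),.037),('b-top rear',(292,227),.037),('b+',(355,227),.037)]: print(n,loc(atz(p,uv,z)))
im=p['pixels'][210:350,250:400]; cv2.imwrite('pics/w4z.png',cv2.resize(im,None,fx=5,fy=4,interpolation=cv2.INTER_CUBIC)[:,:,::-1])
E
```

```text
a- [  1.8 -32.8]
a+ [ 1.1 36.2]
b- [-21.7 -17.5]
b+ [-20.6  17.8]
b-top rear [-27.8 -16.3]
b+ [-27.7  16.6]
```

View pics/w4z.png

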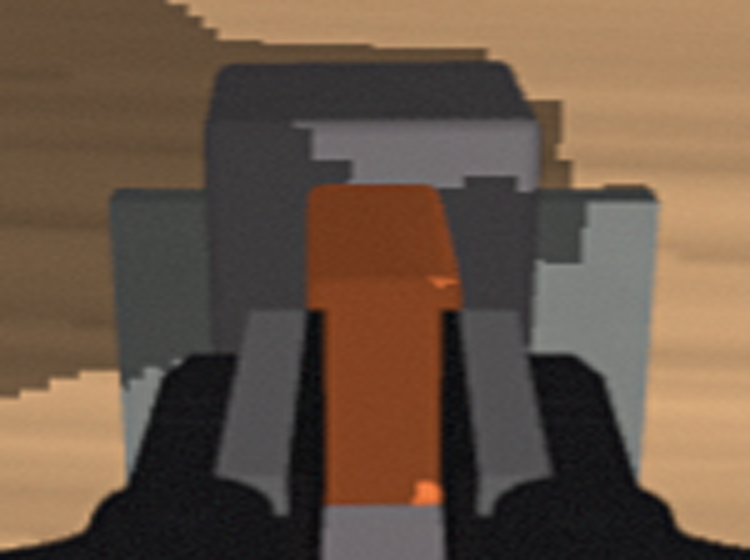

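Request:
{"api": "play_rows", "payload": {
  "rows": [
    [0.001, 0.01, 0.001, 0, 0, 0],
    [0.001, 0.02, 0.001, 0, 0, 0],
    [0.001, 0.03, 0.001, 0, 0, 0],
    [0.001, 0.04, 0.001, 0, 0, 0],
    [0.001, 0.05, 0.001, 0, 0, 0],
    [0.001, 0.05, 0.001, 0, 0, 0]
  ]
}}

```text
t: 6.38
ee_pos: [0.5232, -0.148, 0.0657]
orientation: [-0.0, 0.69, 0.724, 0.0]
ft_force: [1.5, 1.8, -2.0]
gripper_width: 0.0102
```

Request:
{"api": "play_rows", "payload": {
  "rows": [
    [0, 0.007, 0, 0, 0, 0],
    [0, 0.014, 0, 0, 0, 0],
    [0, 0.021, 0, 0, 0, 0],
    [0, 0.021, 0, 0, 0, 0]
  ]
}}

```text
t: 6.72
ee_pos: [0.5433, -0.1472, 0.0657]
orientation: [-0.0, 0.691, 0.723, 0.0]
ft_force: [1.1, 1.8, -3.5]
gripper_width: 0.0103
```

```bash
python3 - <<'E'
from h import *
import pickle
p=viewer.read_camera('wrist');s=viewer.read_camera('side');print(env.state()['ee_pos'],env.state()['gripper_width'],env.state()['ft_force'])
pickle.dump([dict(p),dict(s)],open('w5.pkl','wb'))
im=s['pixels'][220:370,230:430]; cv2.imwrite('pics/s5z.png',cv2.resize(im,None,fx=4,fy=4,interpolation=cv2.INTER_CUBIC)[:,:,::-1])
im=p['pixels'][210:350,250:400]; cv2.imwrite('pics/w5z.png',cv2.resize(im,None,fx=4,fy=4,interpolation=cv2.INTER_CUBIC)[:,:,::-1])
E
```

```text
[ 0.54281115 -0.14755587  0.06562608] 0.01003831688904603 [ 1.13151184  2.68920999 -3.13685015]
```

View pics/s5z.png

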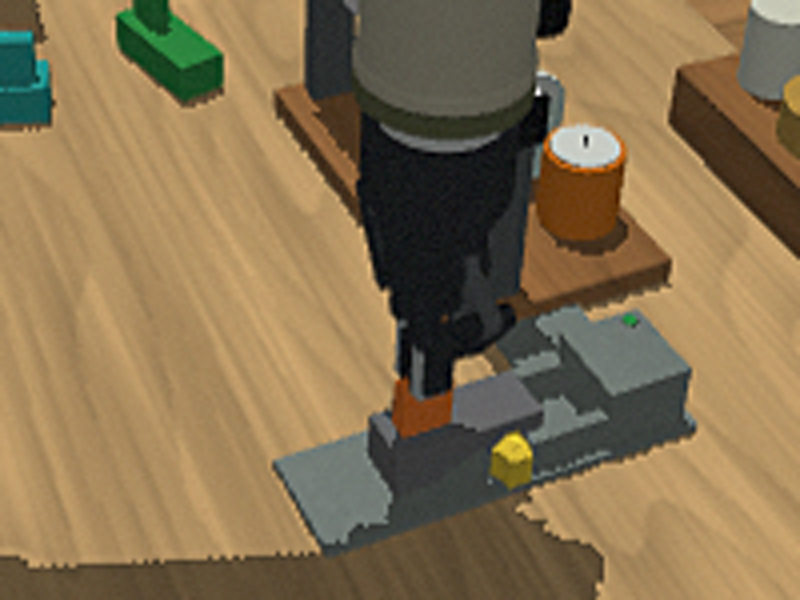

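View pics/w5z.png

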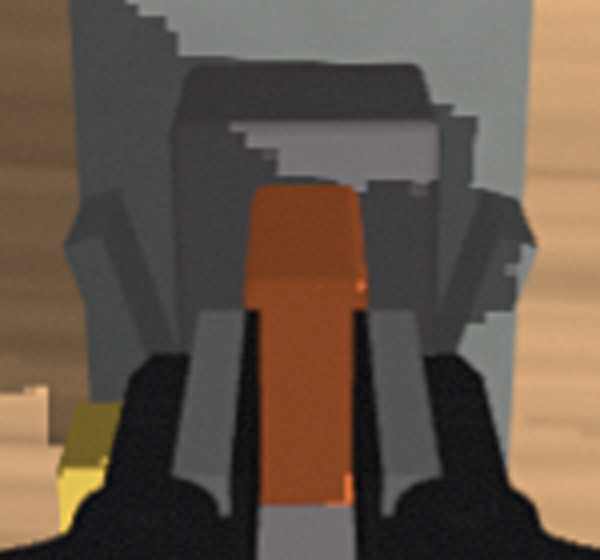

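Request:
{"api": "play_rows", "payload": {
  "rows": [
    [0, 0.008, 0, 0, 0, 0],
    [0, 0.016, 0, 0, 0, 0],
    [0, 0.024, 0, 0, 0, 0],
    [0, 0.032, 0, 0, 0, 0],
    [0, 0.04, 0, 0, 0, 0],
    [0, 0.04, 0, 0, 0, 0]
  ]
}}

```text
t: 7.32
ee_pos: [0.583, -0.1456, 0.0658]
orientation: [-0.0, 0.691, 0.723, 0.0]
ft_force: [-0.2, 3.8, -1.7]
gripper_width: 0.0106
```

Request:
{"api": "play_rows", "payload": {
  "rows": [
    [0, 0.007, 0, 0, 0, 0],
    [0, 0.014, 0, 0, 0, 0],
    [0, 0.021, 0, 0, 0, 0],
    [0, 0.028, 0, 0, 0, 0],
    [0, 0.033, 0, 0, 0, 0],
    [0, 0.033, 0, 0, 0, 0]
  ]
}}

```text
t: 7.82
ee_pos: [0.6155, -0.1445, 0.0658]
orientation: [-0.0, 0.691, 0.723, 0.0]
ft_force: [0.3, 2.8, -1.2]
gripper_width: 0.0105
```

Request:
{"api": "play_rows", "payload": {
  "rows": [
    [0, 0.0015, 0, 0, 0, 0],
    [0, 0.003, 0, 0, 0, 0],
    [0, 0.004, 0, 0, 0, 0],
    [0, 0.004, 0, 0, 0, 0]
  ]
}}

```text
t: 8.15
ee_pos: [0.6191, -0.1453, 0.066]
orientation: [0.0, 0.691, 0.723, -0.0]
ft_force: [-1.4, 0.9, -0.2]
gripper_width: 0.0104
```

Request:
{"api": "play_rows", "payload": {
  "rows": [
    [0, 0.0015, 0, 0, 0, 0],
    [0, 0.003, 0, 0, 0, 0],
    [0, 0.003, 0, 0, 0, 0]
  ]
}}

```text
t: 8.4
ee_pos: [0.6213, -0.145, 0.0658]
orientation: [-0.0, 0.691, 0.723, -0.001]
ft_force: [-6.3, 0.9, 2.2]
gripper_width: 0.0102
```

Request:
{"api": "play_rows", "payload": {
  "rows": [
    [0, 0.001, 0, 0, 0, 0],
    [0, 0.002, 0, 0, 0, 0],
    [0, 0.002, 0, 0, 0, 0]
  ]
}}

```text
t: 8.65
ee_pos: [0.6214, -0.1451, 0.0655]
orientation: [-0.002, 0.691, 0.722, -0.002]
ft_force: [-13.8, 1.6, 6.6]
gripper_width: 0.0103
```

```bash
python3 - <<'E'
from h import *
import pickle
p=viewer.read_camera('wrist');s=viewer.read_camera('side');print(env.state()['ee_pos'],env.state()['gripper_width'],env.state()['ft_force'])
pickle.dump([dict(p),dict(s)],open('w6.pkl','wb'))
im=s['pixels'][270:370,280:430]; cv2.imwrite('pics/s6z.png',cv2.resize(im,None,fx=5,fy=5,interpolation=cv2.INTER_CUBIC)[:,:,::-1])
im=p['pixels'][180:350,220:400]; cv2.imwrite('pics/w6z.png',cv2.resize(im,None,fx=4,fy=3.5,interpolation=cv2.INTER_CUBIC)[:,:,::-1])
E
```

```text
[ 0.62135476 -0.14511075  0.06543845] 0.010335139083255226 [-13.08673581   1.06886686   6.79279623]
```

View pics/s6z.png

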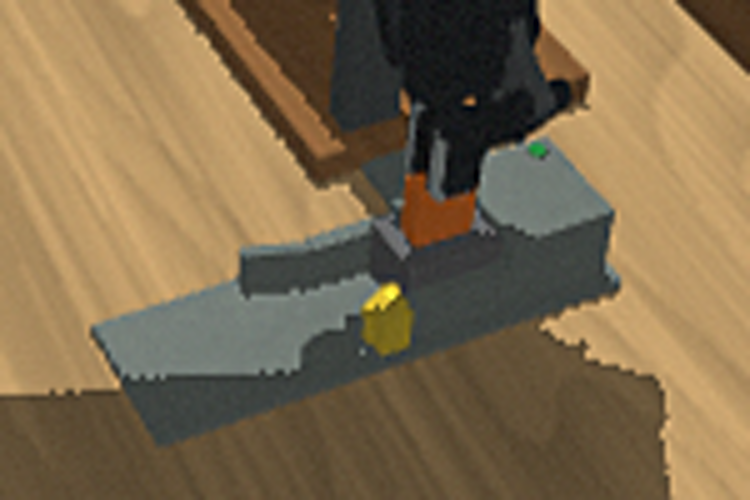

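View pics/w6z.png

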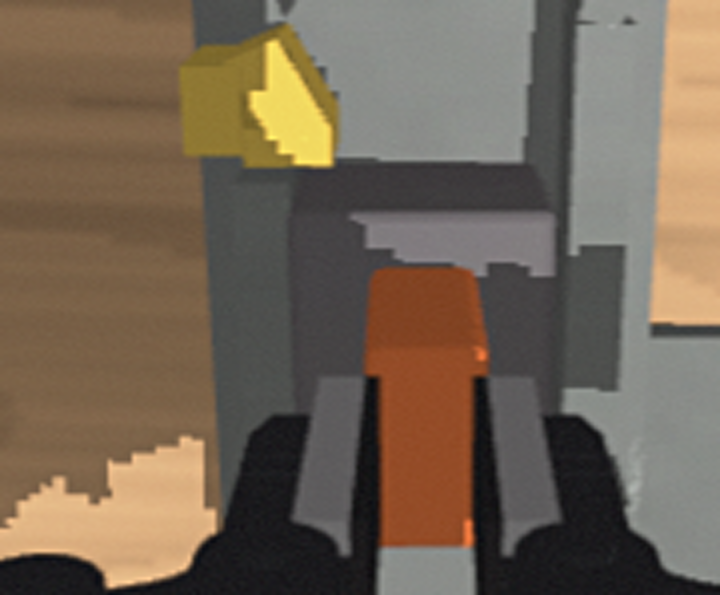

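Request:
{"api": "play_rows", "payload": {
  "rows": [
    [0, -0.002, 0, 0, 0, 0],
    [0, -0.002, 0, 0, 0, 0]
  ]
}}

```text
t: 8.92
ee_pos: [0.6213, -0.1449, 0.0657]
orientation: [-0.0, 0.691, 0.723, -0.001]
ft_force: [-5.6, 0.1, 2.3]
gripper_width: 0.0102
```

Request:
{"api": "play_rows", "payload": {
  "rows": [
    [0, 0, 0, 0, 0, 0],
    [0, 0, 0, 0, 0, 0],
    [0, 0, 0, 0, 0, 0],
    [0, 0, 0, 0, 0, 0],
    [0, 0, 0, 0, 0, 0]
  ],
  "grip": 0.05
}}

```text
t: 9.33
ee_pos: [0.6226, -0.1445, 0.0661]
orientation: [0.0, 0.691, 0.723, 0.0]
ft_force: [0.1, 0.0, -0.7]
gripper_width: 0.0498
```

Request:
{"api": "play_rows", "payload": {
  "rows": [
    [0, 0, -0.03, 0, 0, 0],
    [0, 0, -0.07, 0, 0, 0],
    [0, 0, -0.11, 0, 0, 0],
    [0, 0, -0.15, 0, 0, 0],
    [0, 0, -0.18, 0, 0, 0],
    [0, 0, -0.18, 0, 0, 0]
  ]
}}

```text
t: 9.83
ee_pos: [0.6249, -0.1458, 0.254]
orientation: [0.005, 0.691, 0.723, 0.003]
ft_force: [0.6, -1.7, -0.1]
gripper_width: 0.0502
```

```bash
python3 - <<'E'
from h import *
import pickle
p=viewer.read_camera('wrist');s=viewer.read_camera('side');c=viewer.read_camera('scene');print(env.state()['ee_pos'],env.state()['gripper_width'],env.state()['ft_force'])
pickle.dump([dict(p),dict(s),dict(c)],open('w7.pkl','wb'))
im=s['pixels'][180:370,230:430]; cv2.imwrite('pics/s7z.png',cv2.resize(im,None,fx=3,fy=3,interpolation=cv2.INTER_CUBIC)[:,:,::-1])
save(p,'wrist7'); save(c,'scene7')
E
```

```text
[ 0.62217049 -0.14437343  0.24561025] 0.049705980802046565 [ 0.04644799  0.08579173 -0.62980764]
```

View pics/s7z.png

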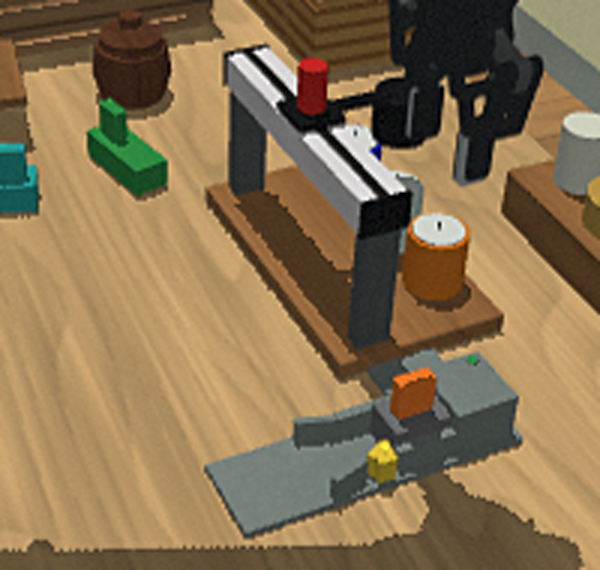

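View pics/wrist7.png

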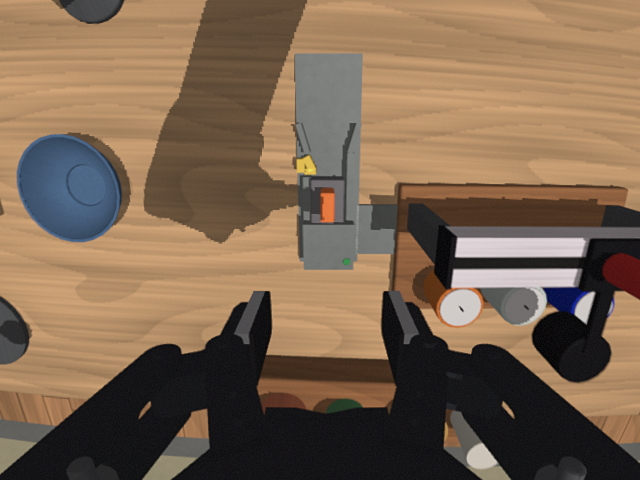

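View pics/scene7.png

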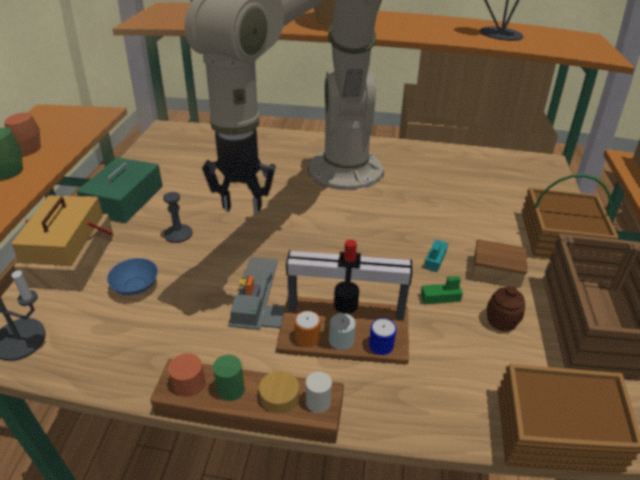

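```bash
python3 - <<'E'
from fit import *
w,s,c=pickle.load(open('w7.pkl','rb'))
for n,p in (('side7',s),('scene7',c)):
    hsv=cv2.cvtColor(p['pixels'],cv2.COLOR_RGB2HSV)
    m=((hsv[:,:,0]<6)|(hsv[:,:,0]>174))&(hsv[:,:,1]>180)&(hsv[:,:,2]>90)
    k,l,st,ce=cv2.connectedComponentsWithStats(m.astype(np.uint8))
    print(n,[(st[i].tolist(),ce[i].round(1).tolist()) for i in range(1,k) if st[i][4]>40])
    print(proj(p,[(0.6333,.0717,.1925),(0.6333,.0717,.2125)]))
E
python3 go.py .6335 .072 .255 .0465
```

```text
side7 [([329, 199, 10, 19, 153], [333.6, 208.2])]
[[333.68333101 207.19681098]
 [334.09912449 199.84425978]]
scene7 [([346, 240, 10, 20, 122], [351.2, 248.1])]
[[349.93481836 249.86105262]
 [350.44218219 241.89109683]]
t 9.98 [ 0.6222 -0.1444  0.2456] ft [ 0.   0.1 -0.6] w 0.0497
row [0.2156, 0.0211, -0.0094] [0.0003, -0.0001, -0.0012]
```

Request:
{"api": "play_rows", "payload": {
  "rows": [
    [0.02, 0.004, -0.009, 0, 0, 0],
    [0.06, 0.008, -0.009, 0, 0, 0],
    [0.1, 0.012, -0.009, 0, 0, 0],
    [0.14, 0.016, -0.009, 0, 0, 0],
    [0.18, 0.021, -0.009, 0, 0, 0],
    [0.217, 0.021, -0.009, 0, 0, 0],
    [0.217, 0.021, -0.009, 0, 0, 0],
    [0.217, 0.021, -0.009, 0, 0, 0]
  ],
  "grip": 0.07
}}

```text
t: 10.65
ee_pos: [0.6322, 0.0775, 0.2522]
orientation: [-0.002, 0.689, 0.725, -0.001]
ft_force: [-0.1, -1.6, -0.1]
gripper_width: 0.07
```

```bash
python3 - <<'E'
from h import *
p=viewer.read_camera('wrist');s=viewer.read_camera('side');print(env.state()['ee_pos'],env.state()['gripper_width'],env.state()['ft_force'])
im=s['pixels'][130:280,280:430]; cv2.imwrite('pics/s8z.png',cv2.resize(im,None,fx=4,fy=4,interpolation=cv2.INTER_CUBIC)[:,:,::-1])
save(p,'wrist8')
E
python3 go.py .6335 .073 .199 .0465
```

```text
[0.63270461 0.07244821 0.25331862] 0.07011219381431859 [ 0.264116   -0.64817033 -0.8111623 ]
t 10.75 [0.6327 0.0724 0.2533] ft [ 0.3 -0.6 -0.8] w 0.0701
row [0.0006, 0.001, 0.0543] [-0.0024, 0.0013, -0.0018]
```

View pics/wrist8.png

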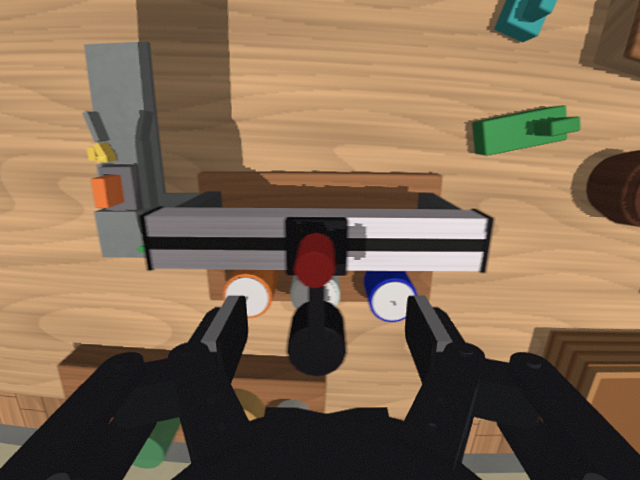

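View pics/s8z.png

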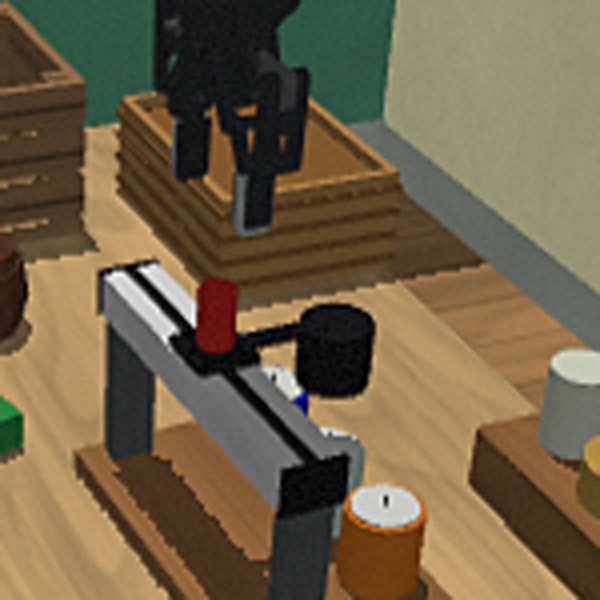

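```bash
python3 - <<'E'
from h import *
p=viewer.read_camera('wrist')
hsv=cv2.cvtColor(p['pixels'],cv2.COLOR_RGB2HSV)
m=((hsv[:,:,0]<6)|(hsv[:,:,0]>174))&(hsv[:,:,1]>180)&(hsv[:,:,2]>60)
k,l,st,ce=cv2.connectedComponentsWithStats(m.astype(np.uint8)); print([(st[i].tolist()) for i in range(1,k) if st[i][4]>40])
print(env.state()['ee_pos'],proj(p,[(.6335,.0725,.2125),(.6335,.0725,.1725),(.6335+.012,.0725,.2125),(.6335-.012,.0725,.1725),(.6335,.0605,.2125),(.6335,.0845,.2125)]).round(1).tolist())
im=p['pixels'][200:300,130:510]; cv2.imwrite('pics/w8z.png',cv2.resize(im,None,fx=2.1,fy=2.1)[:,:,::-1])
# rail corners
from fit import T
print(proj(p,T((.6334,.072,.0465),[(-.02,-.125,.16),(.02,-.125,.16),(.02,.125,.16),(-.02,.125,.16)])).round(1).tolist())
E
```

```text
[[304, 232, 41, 55, 1717]]
[0.63291675 0.07148356 0.25380206] [[323.8, 270.3], [324.3, 248.0], [323.0, 289.2], [325.0, 231.3], [303.0, 269.4], [344.6, 271.2]]
[[149.4, 216.0], [157.5, 267.9], [490.8, 267.4], [498.5, 215.3]]
```

View pics/w8z.png

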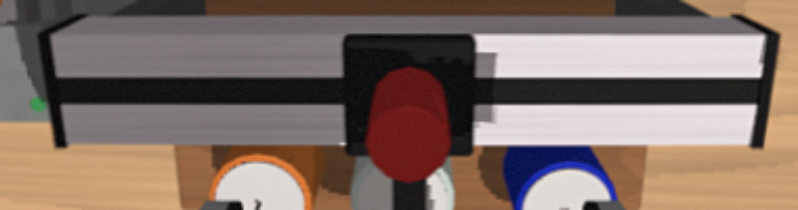

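Request:
{"api": "play_rows", "payload": {
  "rows": [
    [0.001, 0, 0.02, 0, 0, 0],
    [0.001, 0, 0.04, 0, 0, 0],
    [0.001, 0, 0.054, 0, 0, 0],
    [0.001, 0, 0.054, 0, 0, 0],
    [0.001, 0, 0.054, 0, 0, 0]
  ]
}}

```text
t: 11.22
ee_pos: [0.6328, 0.0725, 0.2003]
orientation: [-0.0, 0.692, 0.722, -0.001]
ft_force: [-0.3, 0.4, 0.7]
gripper_width: 0.0701
```

Request:
{"api": "play_rows", "payload": {
  "rows": [
    [0, 0, 0, 0, 0, 0],
    [0, 0, 0, 0, 0, 0],
    [0, 0, 0, 0, 0, 0],
    [0, 0, 0, 0, 0, 0],
    [0, 0, 0, 0, 0, 0],
    [0, 0, 0, 0, 0, 0],
    [0, 0, 0, 0, 0, 0]
  ],
  "grip": 0.0
}}

```text
t: 11.8
ee_pos: [0.6338, 0.0741, 0.2021]
orientation: [0.001, 0.691, 0.723, 0.001]
ft_force: [-0.9, -0.1, 5.2]
gripper_width: 0.0203
```

Request:
{"api": "play_rows", "payload": {
  "rows": [
    [0, 0, -0.004, 0, 0, 0],
    [0, 0, -0.008, 0, 0, 0],
    [0, 0, -0.012, 0, 0, 0],
    [0, 0, -0.012, 0, 0, 0]
  ]
}}

```text
t: 12.13
ee_pos: [0.6335, 0.0742, 0.2133]
orientation: [0.0, 0.691, 0.723, 0.0]
ft_force: [3.8, -0.2, -6.0]
gripper_width: 0.0201
```

```bash
python3 - <<'E'
from h import *
s=viewer.read_camera('side');print(env.state()['ee_pos'],env.state()['gripper_width'],env.state()['ft_force'])
im=s['pixels'][130:280,280:430]; cv2.imwrite('pics/s9z.png',cv2.resize(im,None,fx=4,fy=4,interpolation=cv2.INTER_CUBIC)[:,:,::-1])
E
```

```text
[0.63338905 0.07423698 0.21288872] 0.020100968563165178 [ 3.93788445 -0.71810617 -7.27012514]
```

View pics/s9z.png

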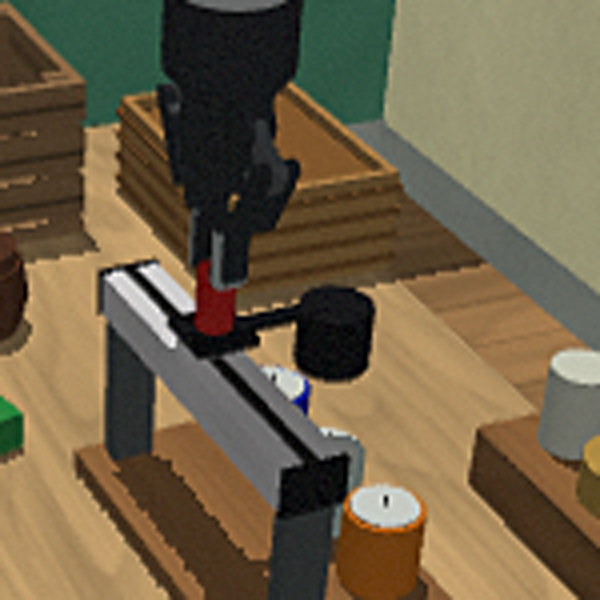

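Request:
{"api": "play_rows", "payload": {
  "rows": [
    [0.01, 0, 0, 0, 0, 0],
    [0.02, 0, 0, 0, 0, 0],
    [0.03, 0, 0, 0, 0, 0],
    [0.04, 0, 0, 0, 0, 0],
    [0.048, 0, 0, 0, 0, 0],
    [0.048, 0, 0, 0, 0, 0]
  ]
}}

```text
t: 12.68
ee_pos: [0.631, 0.1258, 0.2123]
orientation: [-0.0, 0.69, 0.724, 0.0]
ft_force: [5.1, 2.0, -6.5]
gripper_width: 0.0202
```

Request:
{"api": "play_rows", "payload": {
  "rows": [
    [0, 0, 0.002, 0, 0, 0],
    [0, 0, 0.004, 0, 0, 0],
    [0, 0, 0.004, 0, 0, 0]
  ]
}}

```text
t: 12.93
ee_pos: [0.6312, 0.1243, 0.2101]
orientation: [-0.0, 0.69, 0.724, 0.001]
ft_force: [1.1, 3.8, 2.7]
gripper_width: 0.0201
```

Request:
{"api": "play_rows", "payload": {
  "rows": [
    [0, 0, 0, 0, 0, 0],
    [0, 0, 0, 0, 0, 0],
    [0, 0, 0, 0, 0, 0]
  ],
  "grip": 0.029
}}

```text
t: 13.18
ee_pos: [0.6306, 0.1219, 0.2088]
orientation: [-0.0, 0.691, 0.723, -0.0]
ft_force: [-0.2, -0.2, -0.2]
gripper_width: 0.0289
```

Request:
{"api": "play_rows", "payload": {
  "rows": [
    [0.003, 0, 0, 0, 0, 0],
    [0.006, 0, 0, 0, 0, 0],
    [0.008, 0, 0, 0, 0, 0],
    [0.01, 0, 0, 0, 0, 0]
  ]
}}

```text
t: 13.52
ee_pos: [0.6306, 0.1311, 0.2087]
orientation: [0.0, 0.691, 0.722, -0.001]
ft_force: [-0.5, -5.2, 0.3]
gripper_width: 0.0288
```

Request:
{"api": "play_rows", "payload": {
  "rows": [
    [0.0015, 0, 0, 0, 0, 0],
    [0.003, 0, 0, 0, 0, 0],
    [0.0045, 0, 0, 0, 0, 0],
    [0.006, 0, 0, 0, 0, 0]
  ]
}}

```text
t: 13.85
ee_pos: [0.6303, 0.1381, 0.2088]
orientation: [0.0, 0.691, 0.723, -0.0]
ft_force: [-0.7, -3.9, -0.4]
gripper_width: 0.0289
```

Request:
{"api": "play_rows", "payload": {
  "rows": [
    [0.0015, 0, 0, 0, 0, 0],
    [0.003, 0, 0, 0, 0, 0],
    [0.0045, 0, 0, 0, 0, 0],
    [0.006, 0, 0, 0, 0, 0]
  ]
}}

```text
t: 14.18
ee_pos: [0.6299, 0.1448, 0.2085]
orientation: [-0.0, 0.691, 0.723, -0.0]
ft_force: [-0.4, -0.8, -1.3]
gripper_width: 0.0291
```

Request:
{"api": "play_rows", "payload": {
  "rows": [
    [0.0015, 0, 0, 0, 0, 0],
    [0.003, 0, 0, 0, 0, 0],
    [0.0045, 0, 0, 0, 0, 0],
    [0.006, 0, 0, 0, 0, 0]
  ]
}}

```text
t: 14.52
ee_pos: [0.6297, 0.1512, 0.209]
orientation: [-0.0, 0.691, 0.723, 0.0]
ft_force: [-0.8, -1.1, -0.4]
gripper_width: 0.0285
```

```bash
python3 - <<'E'
from h import *
s=viewer.read_camera('side');w=viewer.read_camera('wrist');print(env.state()['ee_pos'],env.state()['gripper_width'],env.state()['ft_force'])
im=s['pixels'][130:280,280:430]; cv2.imwrite('pics/s10z.png',cv2.resize(im,None,fx=4,fy=4,interpolation=cv2.INTER_CUBIC)[:,:,::-1])
save(w,'wrist10')
E
```

```text
[0.62972929 0.15107226 0.20890797] 0.02896451679617258 [ 0.09666364 -0.27270736  0.34980453]
```

View pics/s10z.png

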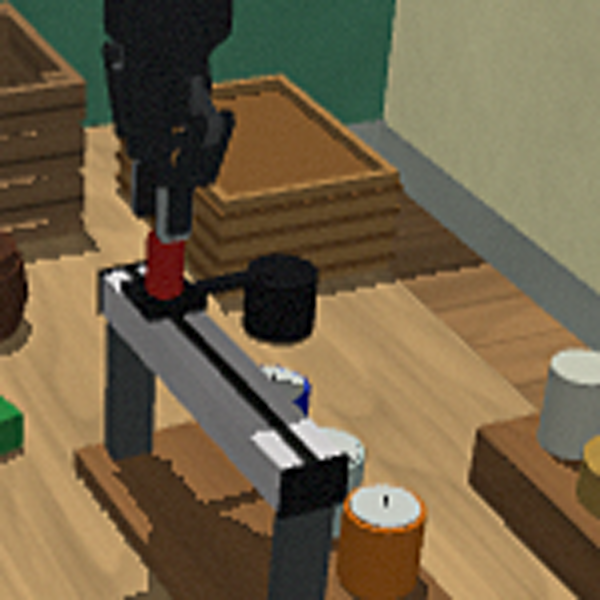

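View pics/wrist10.png

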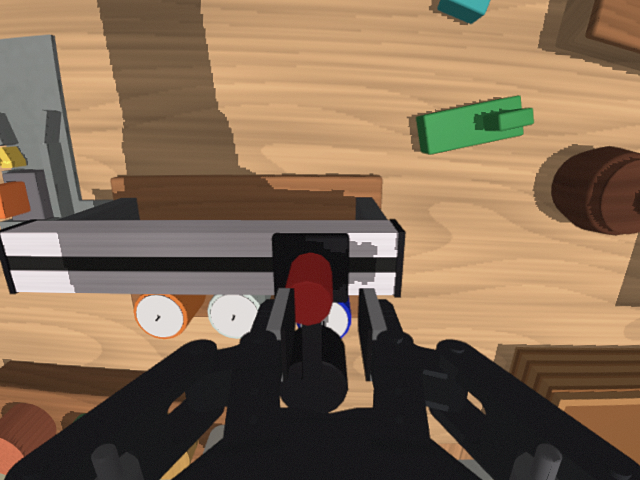

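Request:
{"api": "play_rows", "payload": {
  "rows": [
    [0.0015, 0, 0, 0, 0, 0],
    [0.003, 0, 0, 0, 0, 0],
    [0.0045, 0, 0, 0, 0, 0]
  ]
}}

```text
t: 14.87
ee_pos: [0.6296, 0.1548, 0.2089]
orientation: [-0.0, 0.691, 0.723, -0.0]
ft_force: [-0.1, -0.2, 0.7]
gripper_width: 0.029
```

Request:
{"api": "play_rows", "payload": {
  "rows": [
    [0.0015, 0, 0, 0, 0, 0],
    [0.003, 0, 0, 0, 0, 0],
    [0.0045, 0, 0, 0, 0, 0]
  ]
}}

```text
t: 15.12
ee_pos: [0.6294, 0.1594, 0.2088]
orientation: [-0.0, 0.691, 0.723, -0.0]
ft_force: [0.1, 0.3, 0.8]
gripper_width: 0.029
```

```bash
python3 - <<'E'
from h import *
s=viewer.read_camera('side');w=viewer.read_camera('wrist');print(env.state()['ee_pos'],env.state()['gripper_width'],env.state()['ft_force'])
im=s['pixels'][160:260,290:390]; cv2.imwrite('pics/s11z.png',cv2.resize(im,None,fx=6,fy=6,interpolation=cv2.INTER_CUBIC)[:,:,::-1])
save(w,'wrist11')
E
```

```text
[0.62933208 0.15965346 0.20877395] 0.028679464456838825 [-0.52815818 -0.32754313 -0.09604465]
```

View pics/s11z.png

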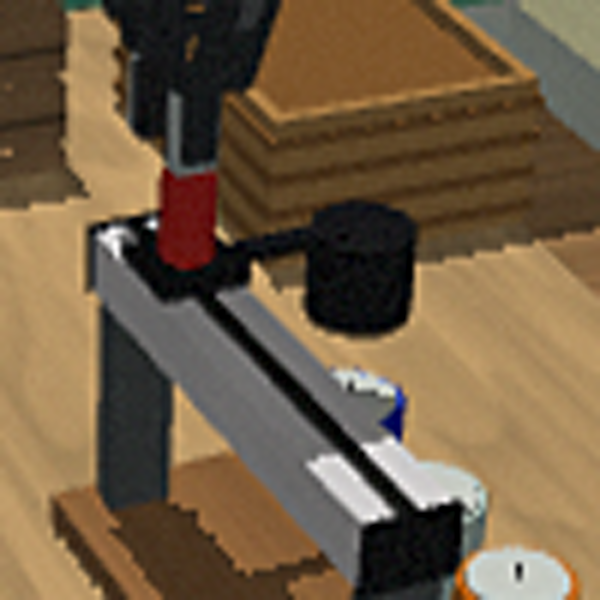

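View pics/wrist11.png

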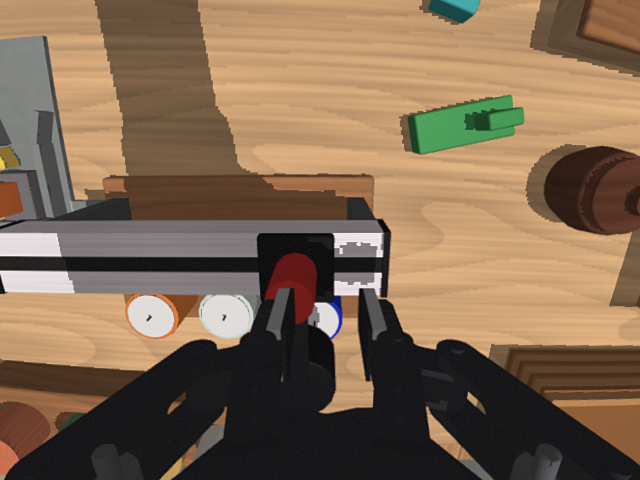

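Request:
{"api": "play_rows", "payload": {
  "rows": [
    [0, 0, -0.02, 0, 0, 0],
    [0, 0, -0.05, 0, 0, 0],
    [0, -0.03, -0.08, 0, 0, 0],
    [0, -0.06, -0.09, 0, 0, 0],
    [0, -0.06, -0.09, 0, 0, 0],
    [0, -0.06, -0.09, 0, 0, 0]
  ]
}}

```text
t: 15.72
ee_pos: [0.569, 0.1567, 0.3005]
orientation: [0.0, 0.691, 0.723, 0.002]
ft_force: [1.0, 0.2, -0.7]
gripper_width: 0.0292
```

```bash
cat > chk.py <<'E'
from fit import *
s=viewer.read_camera('side');c=viewer.read_camera('scene');w=viewer.read_camera('wrist')
st=env.state();print(st['t'],st['ee_pos'],st['ft_force'].round(1))
pickle.dump([dict(s),dict(c),dict(w)],open('chk.pkl','wb'))
im=s['pixels'][180:280,290:430]; cv2.imwrite('pics/s12z.png',cv2.resize(im,None,fx=5,fy=5,interpolation=cv2.INTER_CUBIC)[:,:,::-1])
im=c['pixels'][220:370,270:430]; cv2.imwrite('pics/c12z.png',cv2.resize(im,None,fx=4,fy=4,interpolation=cv2.INTER_CUBIC)[:,:,::-1])
save(w,'wrist12')
for n,p in (('side',s),('scene',c)):
    hsv=cv2.cvtColor(p['pixels'],cv2.COLOR_RGB2HSV)
    m=((hsv[:,:,0]<6)|(hsv[:,:,0]>174))&(hsv[:,:,1]>180)&(hsv[:,:,2]>60)
    k,l,stt,ce=cv2.connectedComponentsWithStats(m.astype(np.uint8))
    print(n,[(stt[i].tolist(),ce[i].round(1).tolist()) for i in range(1,k) if stt[i][4]>40])
    for Y in (.068,.073,.078):
        for h in (0,.008): print(Y,h,proj(p,T((.6334,.072,.0465),[(0,Y,.1925+h),(0,Y,.2125+h)])).round(1).tolist())
E
python3 chk.py
```

```text
15.8667 [0.56958598 0.15657711 0.29803981] [-0.2 -0.  -1. ]
side [([316, 186, 10, 19, 158], [320.9, 195.3])]
0.068 0 [[321.2, 194.6], [321.5, 187.5]]
0.068 0.008 [[321.4, 191.8], [321.6, 184.6]]
0.073 0 [[320.4, 193.7], [320.6, 186.6]]
0.073 0.008 [[320.5, 190.9], [320.7, 183.7]]
0.078 0 [[319.5, 192.9], [319.8, 185.8]]
0.078 0.008 [[319.6, 190.0], [319.9, 182.9]]
scene [([380, 243, 12, 22, 212], [385.9, 253.6])]
0.068 0 [[384.6, 252.5], [385.6, 244.6]]
0.068 0.008 [[385.0, 249.4], [385.9, 241.3]]
0.073 0 [[387.2, 252.7], [388.1, 244.7]]
0.073 0.008 [[387.6, 249.5], [388.5, 241.5]]
0.078 0 [[389.7, 252.9], [390.7, 244.9]]
0.078 0.008 [[390.1, 249.7], [391.1, 241.7]]
```

View pics/s12z.png

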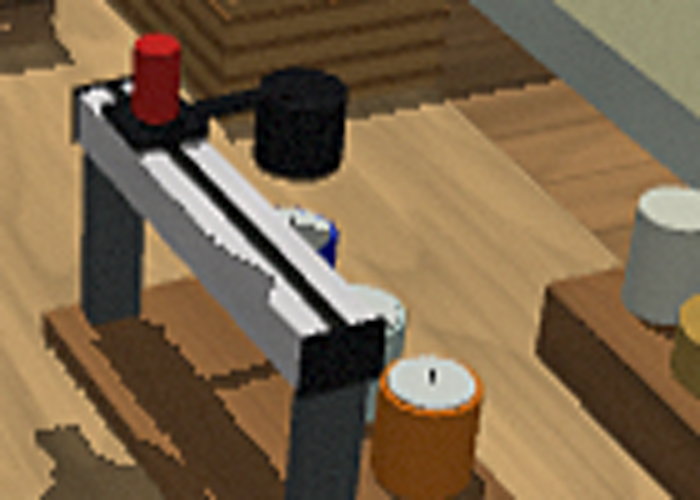

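View pics/c12z.png

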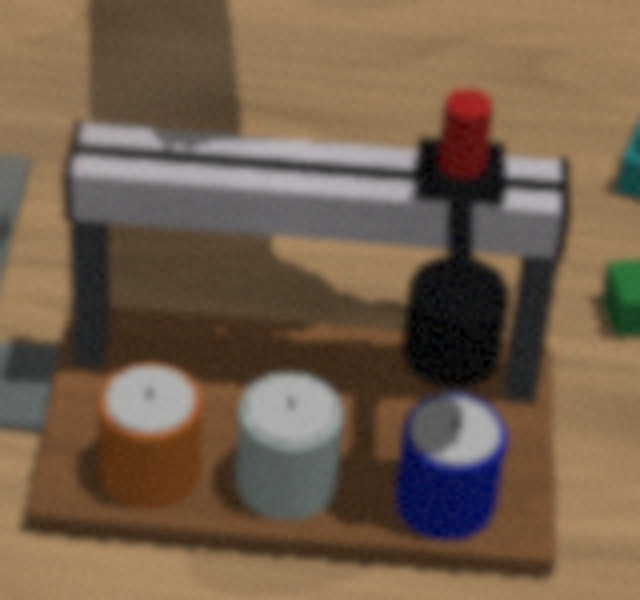

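View pics/wrist12.png

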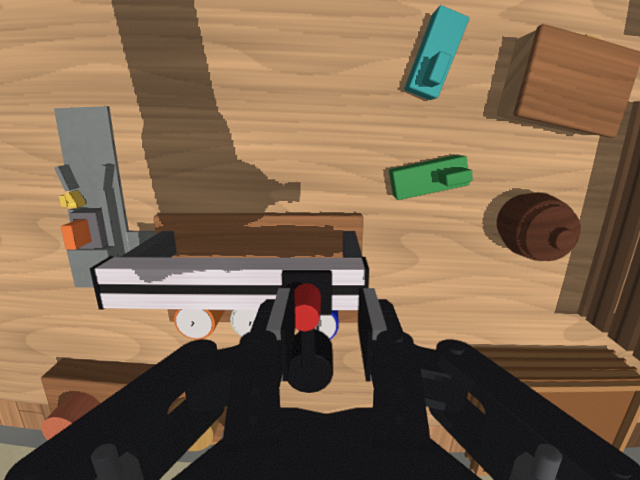

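```bash
python3 -c "
from rig import close_job
print(close_job())"
```

```text
the job is handed in; nothing more can be done
None
```

I did both parts of the job and handed it in at about 16 s on the robot's clock; the limit was 51 s.

**Battery pack**
- I gripped it by the orange fin and slid it into the bay until it pressed on the back stop with about 14 N.
- After I let go and backed off, the wrist and side pictures showed the yellow catch standing out behind the pack's rear.
- I judged the pack home from that contact and the pictures. I did not work out its final position in the bay frame in mm.

**Lamp**
- The blue glass stands on the robot's left (+y).
- I lifted the knob about 12 mm, moved it about 50 mm along the rail, and set it down on the flat strip.
- I then pushed it on with one loose finger until it dropped into a notch, about 70 to 72 mm from the middle.
- The drop showed in two ways. The push force fell from 4–5 N to about zero with the knob standing still, and the fingertip passed over its top.
- In the side picture the knob sits where full drop predicts, to well under a pixel once the camera's starting offset is removed. Still raised, it would be about 3 pixels higher.

**Disagreements in the checks**
- The scene camera put the knob's position along the rail 1–2 mm off the side camera.
- The two stand yaw fits differed, 0.034 against 0.047 rad. I used 0.047.

**At hand-in**
- The gripper was clear of everything.
- The last pictures show the glasses standing where they were. I did not measure their shift or that of the other goods.

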